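# Unlatch the large document case

## Task

Unlatch the larger of the two grey steel document cases on the counter: first slide its safety tab sideways, away from the latch bar, right to its stop, then lift the latch bar by its cross-grip until it stands upright and let go, leaving it standing. Do not touch the smaller case.

Things in the scene. Friction and masses are not known exactly. Their poses are not given: they have to be found in the camera images.
- case: the larger grey steel document case, 240 (x) x 180 (y) x 70 mm high, fixed to the counter; stands left or right, turned up to 0.4 rad. Origin: centre of its underside, z up. x runs along the latch bar from cross-grip to hinge; y points from the bar to the tab's side, the way the tab slides free.
- case_latch_grip (a point): centre of the cross-grip (round steel bar along y, 16 mm thick, 36 long; pinch its ends) on the latch bar's free end. Shut: (-50, 0, 98) mm in the case frame, axes as the case's. A 20 mm wide, 10 thick bar joins it to the hinge (axis y) at (70, 0, 98). Lifting swings it up and over towards the hinge, 0 to 92 deg; needs 2 N, stays where left. Blocked until the tab is slid free.
- case_tab_grip (a point): centre of the steel safety tab's upright nib, 24 (x) x 12 (y) x 26 mm tall. Engaged: (15, 35 to 41, 124) mm in the case frame; stop at y = 70; clears the bar past y = 57. Slides along y only, 1.5 N friction, stays. Under the nib the tab is as wide in x, down to a 30 mm wide track at z = 80; its flat nose (z 105 to 111) reaches from the nib over the bar.
- small_case: the smaller grey steel document case, 190 (x) x 140 (y) x 50 mm high, with the same latch and tab on its top (nib top 117 mm above the counter). Fixed to the counter on the other side, 0.3 to 0.46 m from the large one. Origin: centre of its underside, axes as the large case's. Not to be touched.

How it is judged (in metres and radians):
On the way, in this order (a step that is already met when the one before it is completed fails the run):
1. the large case's safety tab is slid clear of the latch bar (nib at least 62 mm from the bar's line) while the bar is still down (y of case_tab_grip in the frame of case above 0.062 m and angle between case_latch_grip's own z axis and vertical below 0.2 rad), for 0.2 s.
2. the large case's latch bar is lifted by 65 degrees or more (angle between case_latch_grip's own z axis and vertical above 1.13 rad), for 0.2 s.
At the end, for the whole second after the job is handed in: The large case's latch bar stands lifted by at least 65 degrees from shut, on its own, and its safety tab is still slid clear, the nib at least 62 mm in the case's y (27 of its 35 mm travel) (y of case_tab_grip in the frame of case above 0.062 m and angle between case_latch_grip's own z axis and vertical above 1.13 rad); the robot touches nothing.
It fails at once if the smaller case, its tab or its latch is touched by the robot (contact force between any of the fingers, the arm and small_case above 1 N).
It also fails if it takes over 53 s, if anything falls off the work surface, if the arm or the gripper's body presses on something with over 40 N, if the wrist force passes 120 N, or if a joint passes its speed limit or range.

## Robot

A 6-joint arm with a two-finger parallel gripper is mounted at the origin on the work surface. World frame = base frame: x ahead of the robot, y to its left, z up, the work surface at z = 0. Lengths are in m, angles in degrees, forces in N, time in s.
With the tool pointing down it reaches from about 0.35 to 0.875 m from the base axis. Payload 4.2 kg.
Tool frame: the origin (TCP) lies midway between the tips of the shut fingers; the grasp point (between the pads) lies 19 mm behind it; z points along the fingers, y is the line along which they close (so a half turn about z gives the same grasp; the last joint's range is limited). The gripper opens to 87 mm and grips with 3 to 60 N. Pads are 19 mm wide; open, the fingers measure 117 mm over their backs; the gripper's body (75 mm by 190 mm) begins 51 mm behind the grasp point.
Start: joints at [-61.272, 22.042, 0.453, 0, -68.411, -14.817], TCP at [0.15, -0.607, 0.223] pointing down, gripper open.
Joint ranges: [-179.83, 179.83], [-69.29, 118.12], [-61.27, 80.66], [-181.25, 117.63], [-171.15, -9.14], [-177.46, 177.46]. Speed limits (degrees/s): [159.86, 159.86, 180, 180, 180, 180].

## Interface

Orientations are given as a 3x3 rotation matrix whose columns are the frame's x, y, z axes.
In Python, from station import sense, capture, camera_params, finish_job gives the robot as it stands.
- The arm moves only by the tool drive_tool, never from a script. Its argument "rows" is a list of rows, each an object of numbers: "tx", "ty", "tz": the shift along the tool's x, y, z in cm; "ax", "ay", "az": the turn, a rotation vector about the tool's x, y, z in rad; "claw": the finger opening in cm, from 0 to 8.7. In form: [{"tx": .., "ty": .., "tz": .., "ax": .., "ay": .., "az": .., "claw": ..}, ...]. A call has 1 to 10 rows; each row shifts and turns the commanded pose from where the row before left it, along the tool's axes as they then stand; what a row does not reach is not made up. A row lasts 1/12 s, in which the tool goes at most 41.7 mm and 7.16 degrees, less where a joint would pass 70% of its speed; a pose out of reach is approached as far as the arm can. A call with a gripper value outside its range is refused whole. The fingers move at their own pace and stop on an object; the grip force is fixed at half the most. Time passes only in rows, so rows that do not move let the fingers close. It gives the time, the measured TCP pose, the force, the opening and the grip force at its end, in the units of the state.
- sense(): the state, without advancing time (a new reading comes with each control period).
- capture(name): name is "scene" or "top" or "wrist"; returns (picture, depth): 400x640x3 uint8, red, green, blue; 400x640 float32, m along the optical axis (not along the pixel's ray), 0 where there is no reading.
- camera_params(name): a dict with "intrinsics" (3x3 intrinsics, pixels), "k1" (the pictures are not rectified: a ray, as slopes to the right and down, at radius r is drawn at 1 + k1 r^2 times it, then the intrinsics apply), "R" (3x3) and "t" (3): a world point X has camera coordinates R X + t; the wrist camera has in their place "tool_from_camera" (4x4, takes a point from camera to tool coordinates, whose origin is the TCP and whose axes are the flange's). Camera axes: x right, y down, z forward; pixel columns grow to the right and rows downward; lengths in m; the calibration is good to about 2 mm. A picture is of the moment at which its call begins: read the wrist's pose just before it. camera_params takes no time and is no camera call.
- finish_job(): hands the job in; it is judged then, once.
The state is a dict: "time_s": time; "joints": joint angles; "joint_velocities": joint speeds; "effort": joint torques, N m; "tcp_pos": TCP position; "ee_rot": TCP orientation; "wrist_force": force on the tool from outside, world axes, zero at the start; "moment": the same for the moment, N m; "gripper_width": opening from 0.0 (shut) to 1.0 (fully open); "gripper_force": force on a finger pad.
Only numpy, scipy, OpenCV 4.12 (cv2) and the standard library are available. Lean on these libraries where they do the work, as an engineer would, in place of code of your own. Each camera call takes 0.05 s, during which the arm holds its last target. There are 200 camera calls.

## Working session

There is one attempt and no reset: what is moved stays moved. The work goes in short steps, Python scripts to look and compute and a tool call to move; the robot and the scene stay as the last step left them, time stands still between calls to the robot, and variables do not carry over. Pictures are saved under pics/ and viewed, at most 10 in all, crops included, and the job is handed in when it is done.

Besides the shell and the picture viewer there is one more tool, called after ">>>" as name(argument=value, ...), one argument or row to a line, values as JSON. drive_tool: Moves the arm, as the interface text tells. Its arguments: {"type":"object","properties":{"rows":{"type":"array"}},"required":["rows"]}

```bash
mkdir -p pics; ls; python3 - <<'E'
from station import *
import cv2,numpy as np
s=sense();print({k:np.round(v,3).tolist() for k,v in s.items()})
for n in("top","scene"):
    im,d=capture(n);cv2.imwrite(f"pics/{n}0.png",im[...,::-1]);np.savez(f"{n}0.npz",im=im,d=d)
    print(n,camera_params(n))
print(camera_params("wrist"))
E
```

```text
pics
{'time_s': 0.0, 'joints': [-61.272, 22.091, 0.38, -0.03, -68.412, -14.817], 'joint_velocities': [-0.113, -0.026, 0.031, -0.017, -0.028, -0.017], 'effort': [0.0, -39.066, 18.741, 4.22, 0.011, -0.0], 'tcp_pos': [0.15, -0.606, 0.221], 'ee_rot': [[-0.971, -0.24, -0.001], [-0.24, 0.971, 0.002], [0.0, 0.002, -1.0]], 'wrist_force': [-0.626, 0.116, 0.105], 'moment': [0.028, 0.056, 0.002], 'gripper_force': 0.0, 'gripper_width': 1.001}
top {'intrinsics': array([[377.32808786,   0.        , 322.47581788],
       [  0.        , 377.32808786, 202.96470481],
       [  0.        ,   0.        ,   1.        ]]), 'k1': -0.008793778102024074, 'R': array([[-0.02558739, -0.99886173,  0.0402558 ],
       [-0.99468817,  0.02142289, -0.10068021],
       [ 0.09970322, -0.04261811, -0.9941041 ]]), 't': array([-0.00130415,  0.54783465,  0.70305167])}
scene {'intrinsics': array([[376.21574064,   0.        , 322.53326191],
       [  0.        , 376.21574064, 202.37776847],
       [  0.        ,   0.        ,   1.        ]]), 'k1': 0.02951354968571851, 'R': array([[ 0.2215512 ,  0.97513753, -0.00467495],
       [ 0.56479959, -0.13222759, -0.8145657 ],
       [-0.79493175,  0.1778276 , -0.58005246]]), 't': array([-0.11957863, -0.23231816,  1.14113399])}
{'intrinsics': array([[331.90195296,   0.        , 317.51448112],
       [  0.        , 331.90195296, 203.70652899],
       [  0.        ,   0.        ,   1.        ]]), 'k1': -0.035216871627569826, 'tool_from_camera': array([[ 1.07282397e-03, -9.70040176e-01, -2.42942188e-01,
         6.59376503e-02],
       [ 9.99999328e-01,  9.33972140e-04,  6.86717907e-04,
         1.27064683e-04],
       [-4.39242724e-04, -2.42942761e-01,  9.70040526e-01,
        -1.61097627e-01],
       [ 0.00000000e+00,  0.00000000e+00,  0.00000000e+00,
         1.00000000e+00]])}
```

View pics/top0.png

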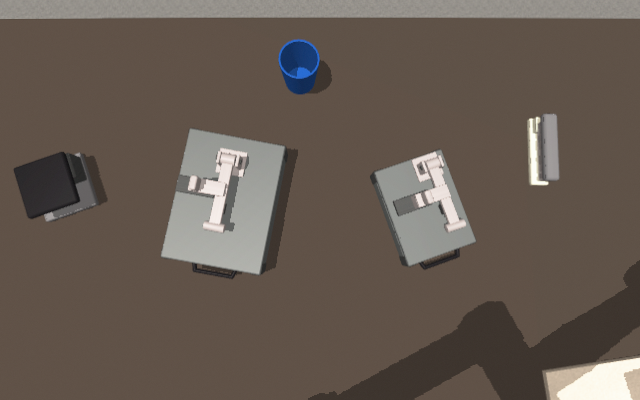

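View pics/scene0.png

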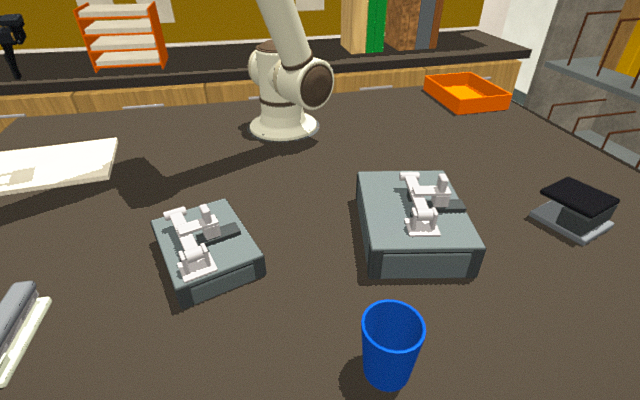

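The top view shows the large case on the left, with corners near (191,130), (285,145), (262,272) and (163,262). Its grip is at (214,227), nib at (194,184) and hinge at (231,158). The small case is on the right, around (423,207). In the scene view the large case is on the right.

```bash
cat >h.py <<'E'
import numpy as np,cv2
from station import *
def ray(name,px,pose=None):
    c=camera_params(name);px=np.array(px,float).reshape(-1,1,2)
    K=c["intrinsics"]; q=(px.reshape(-1,2)-K[:2,2])/K[0,0]; s=q.copy()
    for _ in range(10): s=q/(1+c["k1"]*(s**2).sum(1,keepdims=True))
    d=np.c_[s,np.ones(len(s))]
    if pose is None: R=c["R"].T; o=-R@c["t"]
    else:
        T=c["tool_from_camera"];p,Q=np.array(pose["tcp_pos"]),np.array(pose["ee_rot"])
        R=Q@T[:3,:3];o=p+Q@T[:3,3]
    return o,d@R.T
def plane(name,px,z,pose=None):
    o,d=ray(name,px,pose); return o+d*((np.array(z)-o[2])/d[:,2])[:,None]
def atdepth(name,px,D,pose=None):
    o,d=ray(name,px,pose); return o+d*np.array(D)[:,None]
def case_fit(P,nom):  # 2D rigid fit, nom in case frame
    P=np.array(P)[:,:2];nom=np.array(nom)[:,:2];a=P-P.mean(0);b=nom-nom.mean(0)
    th=np.arctan2((b[:,0]*a[:,1]-b[:,1]*a[:,0]).sum(),(a*b).sum());c,s=np.cos(th),np.sin(th)
    R=np.array([[c,-s],[s,c]]);o=P.mean(0)-R@nom.mean(0);return o,th,np.linalg.norm(nom@R.T+o-P,axis=1)
E
python3 - <<'E'
from h import *
f=np.load("top0.npz");im,d=f["im"],f["d"]
def world(d):
    v,u=np.mgrid[:400,:640];p=np.c_[u.ravel(),v.ravel()];return atdepth("top",p,d.ravel()).reshape(400,640,3)
W=world(d)
hsv=cv2.cvtColor(im,cv2.COLOR_RGB2HSV)
for nm,(x0,x1),h in(("L",(140,300),.07),("S",(360,490),.05)):
    m=(abs(W[...,2]-h)<.012)&(d>0);m[:, :x0]=0;m[:,x1:]=0;m[:110]=0;m[285:]=0
    m=cv2.morphologyEx(m.astype(np.uint8),cv2.MORPH_OPEN,np.ones((5,5)))
    c=max(cv2.findContours(m,0,2)[0],key=cv2.contourArea)
    hull=cv2.convexHull(c).reshape(-1,2)
    P=plane("top",hull,h)[:,:2]
    (cx,cy),wh,a=cv2.minAreaRect((P*1000).astype(np.float32));print(nm,cx,cy,wh,a, "z",np.median(W[...,2][m>0]))
px=[(191,130),(285,145),(262,272),(163,262)];P=plane("top",px,.07)
print(P.round(3),case_fit(P,[(.12,.09),(.12,-.09),(-.12,-.09),(-.12,.09)]))
for p in [(214,227),(194,184),(231,158)]: print(p,W[p[1],p[0]].round(3))
E
```

```text
L 553.2423706054688 165.1547393798828 (182.66859436035156, 240.46163940429688) 78.20130157470703 z 0.06895255992820692
S 535.102783203125 -206.16888427734375 (191.22166442871094, 143.52101135253906) 17.707759857177734 z 0.04920731346342283
[[0.683 0.226 0.07 ]
 [0.652 0.054 0.07 ]
 [0.422 0.098 0.07 ]
 [0.445 0.273 0.07 ]] (array([0.55061366, 0.16269339]), np.float64(-0.17813861194442246), array([0.00449971, 0.00125257, 0.00646931, 0.00388848]))
(214, 227) [0.503 0.175 0.105]
(194, 184) [0.573 0.2   0.135]
(231, 158) [0.621 0.145 0.108]
```

>>> drive_tool(
  rows=[
    {"tx": -2.4,"ty": 2.8,"tz": -0.5},
    {"tx": -2.4,"ty": 2.8,"tz": -0.5},
    {"tx": -2.4,"ty": 2.8,"tz": -0.5},
    {"tx": -2.4,"ty": 2.8,"tz": -0.5},
    {"tx": -2.4,"ty": 2.8,"tz": -0.5},
    {"tx": -2.4,"ty": 2.8,"tz": -0.5},
    {"tx": -2.4,"ty": 2.8},
    {"tx": -2.4,"ty": 2.8},
    {"tx": -2.4,"ty": 2.8},
    {"tx": -2.4,"ty": 2.8},
  ],
)

```text
invalid input at $.rows[0]: expected keys tx, ty, tz, ax, ay, az, claw
```

>>> drive_tool(
  rows=[
    {"tx": -2.4,"ty": 2.8},
    {"tx": -2.4,"ty": 2.8},
    {"tx": -2.4,"ty": 2.8},
    {"tx": -2.4,"ty": 2.8},
    {"tx": -2.4,"ty": 2.8},
    {"tx": -2.4,"ty": 2.8},
    {"tx": -2.4,"ty": 2.8},
    {"tx": -2.4,"ty": 2.8},
    {"tx": -2.4,"ty": 2.8},
    {"tx": -2.4,"ty": 2.8},
  ],
)

```text
invalid input at $.rows[0]: expected keys tx, ty, tz, ax, ay, az, claw
```

>>> drive_tool(
  rows=[
    {"tx": -2.4,"ty": 2.8},
    {"tx": -2.4,"ty": 2.8},
    {"tx": -2.4,"ty": 2.8},
    {"az": 0.112},
    {"az": 0.112},
    {"az": 0.112},
    {"az": 0.112},
    {},
    {},
    {},
  ],
)

```text
invalid input at $.rows[0]: expected keys tx, ty, tz, ax, ay, az, claw
```

```bash
python3 - <<'E'
from h import *
s=sense();print(s["time_s"],np.round(s["joints"],1),s["tcp_pos"],np.round(s["ee_rot"],3),s["wrist_force"])
im,d=capture("wrist");cv2.imwrite("pics/w1.png",im[...,::-1]);np.savez("w1.npz",im=im,d=d,p=s["tcp_pos"],R=s["ee_rot"])
E
```

```text
0.1 [-61.3  22.1   0.4  -0.  -68.4 -14.8] [ 0.15015069 -0.60617613  0.22156842] [[-0.971 -0.24  -0.001]
 [-0.24   0.971  0.002]
 [ 0.     0.002 -1.   ]] [-0.13112572 -0.09007479  0.04873214]
```

View pics/w1.png

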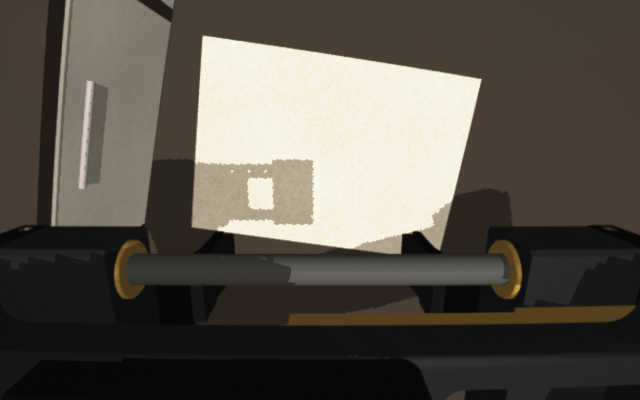

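The rows were refused because every key is required, so the arm hasn't moved. This wrist picture still shows the start spot, with a white sheet at (330,140) and the gripper along the bottom. I'll resend with all the keys.

>>> drive_tool(
  rows=[
    {"tx": -2.4,"ty": 2.8,"tz": -0.5,"ax": 0,"ay": 0,"az": 0,"claw": 5},
    {"tx": -2.4,"ty": 2.8,"tz": -0.5,"ax": 0,"ay": 0,"az": 0,"claw": 5},
    {"tx": -2.4,"ty": 2.8,"tz": -0.5,"ax": 0,"ay": 0,"az": 0,"claw": 5},
    {"tx": -2.4,"ty": 2.8,"tz": -0.5,"ax": 0,"ay": 0,"az": 0,"claw": 5},
    {"tx": -2.4,"ty": 2.8,"tz": -0.5,"ax": 0,"ay": 0,"az": 0,"claw": 5},
    {"tx": -2.4,"ty": 2.8,"tz": -0.5,"ax": 0,"ay": 0,"az": 0,"claw": 5},
    {"tx": -2.4,"ty": 2.8,"tz": 0,"ax": 0,"ay": 0,"az": 0,"claw": 5},
    {"tx": -2.4,"ty": 2.8,"tz": 0,"ax": 0,"ay": 0,"az": 0,"claw": 5},
    {"tx": -2.4,"ty": 2.8,"tz": 0,"ax": 0,"ay": 0,"az": 0,"claw": 5},
    {"tx": -2.4,"ty": 2.8,"tz": 0,"ax": 0,"ay": 0,"az": 0,"claw": 5},
  ],
)

```text
time_s: 0.98
tcp_pos: [0.3161, -0.2754, 0.2526]
ee_rot: [[-0.971, -0.24, 0.0], [-0.24, 0.971, 0.0], [-0.0, -0.0, -1.0]]
wrist_force: [0.6, -0.5, -0.4]
gripper_width: 0.58
gripper_force: 0.0
```

>>> drive_tool(
  rows=[
    {"tx": -2.4,"ty": 2.8,"tz": 0,"ax": 0,"ay": 0,"az": 0,"claw": 5},
    {"tx": -2.4,"ty": 2.8,"tz": 0,"ax": 0,"ay": 0,"az": 0,"claw": 5},
    {"tx": -2.4,"ty": 2.8,"tz": 0,"ax": 0,"ay": 0,"az": 0,"claw": 5},
    {"tx": -2.4,"ty": 2.8,"tz": 0,"ax": 0,"ay": 0,"az": 0,"claw": 5},
    {"tx": -2.4,"ty": 2.8,"tz": 0,"ax": 0,"ay": 0,"az": 0,"claw": 5},
    {"tx": -2.4,"ty": 2.8,"tz": 0,"ax": 0,"ay": 0,"az": 0,"claw": 5},
    {"tx": -2.4,"ty": 2.8,"tz": 0,"ax": 0,"ay": 0,"az": 0,"claw": 5},
    {"tx": -2.4,"ty": 2.8,"tz": 0,"ax": 0,"ay": 0,"az": 0,"claw": 5},
    {"tx": -2.4,"ty": 2.8,"tz": 0,"ax": 0,"ay": 0,"az": 0,"claw": 5},
    {"tx": -2.4,"ty": 2.8,"tz": 0,"ax": 0,"ay": 0,"az": 0,"claw": 5},
  ],
)

```text
time_s: 1.82
tcp_pos: [0.4818, 0.0542, 0.2525]
ee_rot: [[-0.971, -0.241, -0.0], [-0.241, 0.971, 0.0], [0.0, 0.0, -1.0]]
wrist_force: [0.5, 0.0, 0.8]
gripper_width: 0.571
gripper_force: 0.0
```

>>> drive_tool(
  rows=[
    {"tx": 0,"ty": 2.5,"tz": 0,"ax": 0,"ay": 0,"az": 0.11,"claw": 5},
    {"tx": 0,"ty": 2.5,"tz": 0,"ax": 0,"ay": 0,"az": 0.11,"claw": 5},
    {"tx": 0,"ty": 0,"tz": 0,"ax": 0,"ay": 0,"az": 0.115,"claw": 5},
    {"tx": 0,"ty": 0,"tz": 0,"ax": 0,"ay": 0,"az": 0.115,"claw": 5},
    {"tx": 0,"ty": 0,"tz": 0,"ax": 0,"ay": 0,"az": 0,"claw": 5},
    {"tx": 0,"ty": 0,"tz": 0,"ax": 0,"ay": 0,"az": 0,"claw": 5},
  ],
)

```text
time_s: 2.32
tcp_pos: [0.472, 0.1014, 0.2523]
ee_rot: [[-0.979, 0.203, -0.0], [0.203, 0.979, -0.0], [0.0, -0.0, -1.0]]
wrist_force: [-1.2, -0.6, 0.4]
gripper_width: 0.574
gripper_force: 0.0
```

```bash
python3 - <<'E'
from h import *
s=sense();print(s["time_s"],np.round(s["joints"],1),s["tcp_pos"],np.round(s["ee_rot"],3),s["wrist_force"])
im,d=capture("wrist");cv2.imwrite("pics/w2.png",im[...,::-1]);np.savez("w2.npz",im=im,d=d,p=s["tcp_pos"],R=s["ee_rot"])
E
```

```text
2.3167 [  31.4    6.8  -15.9   -0.   -67.3 -133.1] [0.47205    0.10137618 0.25234399] [[-0.979  0.203 -0.   ]
 [ 0.203  0.979 -0.   ]
 [ 0.    -0.    -1.   ]] [-1.16875309 -0.5852352   0.39608276]
```

View pics/w2.png

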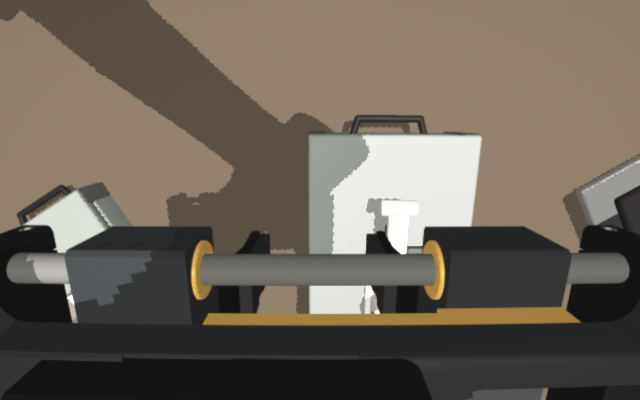

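The wrist view shows the large case's near edge from (308,133) to (478,135), with the cross-grip at (400,207). The nib is hidden behind the gripper. Next I move forward to see it.

>>> drive_tool(
  rows=[
    {"tx": -3.5,"ty": 2,"tz": 0,"ax": 0,"ay": 0,"az": 0,"claw": 5},
    {"tx": -3.5,"ty": 2,"tz": 0,"ax": 0,"ay": 0,"az": 0,"claw": 5},
    {"tx": -3.5,"ty": 2,"tz": 0,"ax": 0,"ay": 0,"az": 0,"claw": 5},
    {"tx": -3.5,"ty": 0,"tz": 0,"ax": 0,"ay": 0,"az": 0,"claw": 5},
    {"tx": -3,"ty": 0,"tz": 0,"ax": 0,"ay": 0,"az": 0,"claw": 5},
    {"tx": 0,"ty": 0,"tz": 0,"ax": 0,"ay": 0,"az": 0,"claw": 5},
    {"tx": 0,"ty": 0,"tz": 0,"ax": 0,"ay": 0,"az": 0,"claw": 5},
  ],
)

```text
time_s: 2.95
tcp_pos: [0.6517, 0.1241, 0.2506]
ee_rot: [[-0.978, 0.206, -0.003], [0.206, 0.978, -0.001], [0.002, -0.001, -1.0]]
wrist_force: [-0.7, 0.4, -0.6]
gripper_width: 0.574
gripper_force: 0.0
```

```bash
python3 - <<'E'
from h import *
s=sense();print(s["time_s"],np.round(s["joints"],1),s["tcp_pos"],np.round(s["ee_rot"],3),s["wrist_force"])
im,d=capture("wrist");cv2.imwrite("pics/w3.png",im[...,::-1]);np.savez("w3.npz",im=im,d=d,p=s["tcp_pos"],R=s["ee_rot"])
E
```

```text
2.95 [  24.7   25.     9.2   -0.   -74.3 -126.6] [0.65165726 0.12408023 0.25059867] [[-0.978  0.206 -0.003]
 [ 0.206  0.978 -0.001]
 [ 0.002 -0.001 -1.   ]] [-0.7175072   0.37549855 -0.61402502]
```

View pics/w3.png

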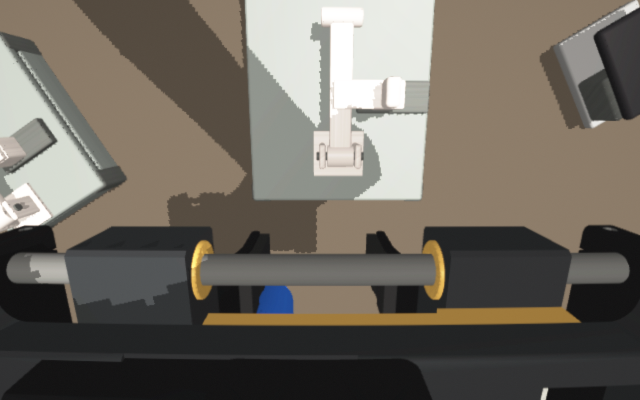

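The whole latch is in view: grip at (342,17), bar down column 340, nib top at (396,91), hinge at (339,156), and far case edge from (254,199) to (422,199).

```bash
python3 - <<'E'
from h import *
f=np.load("w3.npz");im,d=f["im"],f["d"];s={"tcp_pos":f["p"],"ee_rot":f["R"]}
v,u=np.mgrid[:400,:640];W=atdepth("wrist",np.c_[u.ravel(),v.ravel()],d.ravel(),s).reshape(400,640,3)
def blob(x0,x1,y0,y1,zl,zh):
    w=W[y0:y1,x0:x1].reshape(-1,3);w=w[(w[:,2]>zl)&(w[:,2]<zh)];return w
# case top: crop, z near .07
m=(abs(W[...,2]-.07)<.012)&(d>0);m[:,:235]=0;m[:,445:]=0;m[205:]=0
for r in(40,120,180):
    c=np.where(m[r])[0];print(r,c[[0,-1]],plane("wrist",[(c[0],r),(c[-1]+1,r)],.07,s)[:,:2].round(4).tolist())
c=[np.where(m[:,k])[0].max()+1 for k in(265,300,380,410)];print(c)
L=plane("wrist",[(265,c[0]),(410,c[3])],.07,s)[:,:2];print("far",L.round(4))
n=blob(380,410,70,115,.128,.145);print("nib",len(n),n.min(0),n.max(0),n.mean(0))
g=blob(315,370,0,30,.095,.12);print("grip",len(g),g.min(0),g.max(0),g.mean(0))
E
```

```text
40 [246 431] [[0.4987, 0.0865], [0.5349, 0.2605]]
120 [249 426] [[0.5716, 0.0708], [0.6081, 0.2456]]
180 [252 422] [[0.6313, 0.0585], [0.668, 0.2335]]
[np.int64(201), np.int64(200), np.int64(200), np.int64(201)]
far [[0.656  0.0664]
 [0.6876 0.2169]]
nib 480 [0.56457598 0.19452003 0.12805542] [0.58922131 0.20866507 0.13831362] [0.57702946 0.20111845 0.13506206]
grip 861 [0.49564325 0.15744255 0.09662928] [0.51755363 0.19392322 0.10698504] [0.507257   0.17532246 0.10312321]
```

>>> drive_tool(
  rows=[
    {"tx": 3,"ty": 2,"tz": 0,"ax": 0,"ay": 0,"az": 0,"claw": 5},
    {"tx": 3,"ty": 2,"tz": 0,"ax": 0,"ay": 0,"az": 0,"claw": 5},
    {"tx": 2.9,"ty": 1.9,"tz": 0,"ax": 0,"ay": 0,"az": 0,"claw": 5},
    {"tx": 0,"ty": 0,"tz": 2.5,"ax": 0,"ay": 0,"az": 0,"claw": 5},
    {"tx": 0,"ty": 0,"tz": 2.5,"ax": 0,"ay": 0,"az": 0,"claw": 5},
    {"tx": 0,"ty": 0,"tz": 2.5,"ax": 0,"ay": 0,"az": 0,"claw": 5},
    {"tx": 0,"ty": 0,"tz": 2,"ax": 0,"ay": 0,"az": 0,"claw": 5},
    {"tx": 0,"ty": 0,"tz": 1.5,"ax": 0,"ay": 0,"az": 0,"claw": 5},
    {"tx": 0,"ty": 0,"tz": 0,"ax": 0,"ay": 0,"az": 0,"claw": 5},
    {"tx": 0,"ty": 0,"tz": 0,"ax": 0,"ay": 0,"az": 0,"claw": 5},
  ],
)

```text
time_s: 3.83
tcp_pos: [0.5751, 0.2009, 0.1431]
ee_rot: [[-0.979, 0.204, -0.0], [0.204, 0.979, -0.001], [0.0, -0.001, -1.0]]
wrist_force: [-0.1, -0.3, 0.7]
gripper_width: 0.577
gripper_force: 0.0
```

>>> drive_tool(
  rows=[
    {"tx": 0,"ty": 0,"tz": 1,"ax": 0,"ay": 0,"az": 0,"claw": 5},
    {"tx": 0,"ty": 0,"tz": 1,"ax": 0,"ay": 0,"az": 0,"claw": 5},
    {"tx": 0,"ty": 0,"tz": 0.5,"ax": 0,"ay": 0,"az": 0,"claw": 5},
    {"tx": 0,"ty": 0,"tz": 0,"ax": 0,"ay": 0,"az": 0,"claw": 5},
    {"tx": 0,"ty": 0,"tz": 0,"ax": 0,"ay": 0,"az": 0,"claw": 0.9},
    {"tx": 0,"ty": 0,"tz": 0,"ax": 0,"ay": 0,"az": 0,"claw": 0.9},
    {"tx": 0,"ty": 0,"tz": 0,"ax": 0,"ay": 0,"az": 0,"claw": 0.9},
    {"tx": 0,"ty": 0,"tz": 0,"ax": 0,"ay": 0,"az": 0,"claw": 0.9},
    {"tx": 0,"ty": 0,"tz": 0,"ax": 0,"ay": 0,"az": 0,"claw": 0.9},
    {"tx": 0,"ty": 0,"tz": 0,"ax": 0,"ay": 0,"az": 0,"claw": 0.9},
  ],
)

```text
time_s: 4.67
tcp_pos: [0.5761, 0.2012, 0.1178]
ee_rot: [[-0.979, 0.206, 0.0], [0.206, 0.979, 0.0], [-0.0, 0.0, -1.0]]
wrist_force: [0.4, 0.4, 0.3]
gripper_width: 0.205
gripper_force: 0.0
```

>>> drive_tool(
  rows=[
    {"tx": 0,"ty": 0,"tz": 0,"ax": 0,"ay": 0,"az": 0,"claw": 0.9},
    {"tx": 0,"ty": 0,"tz": 0,"ax": 0,"ay": 0,"az": 0,"claw": 0.9},
    {"tx": 0,"ty": 0,"tz": 0,"ax": 0,"ay": 0,"az": 0,"claw": 0.9},
    {"tx": 0,"ty": 0,"tz": 0,"ax": 0,"ay": 0,"az": 0,"claw": 0.9},
  ],
)

```text
time_s: 5.0
tcp_pos: [0.5761, 0.2015, 0.1177]
ee_rot: [[-0.979, 0.206, 0.0], [0.206, 0.979, 0.0], [-0.0, 0.001, -1.0]]
wrist_force: [0.0, 0.6, 0.9]
gripper_width: 0.133
gripper_force: 30.0
```

>>> drive_tool(
  rows=[
    {"tx": 0,"ty": 0.6,"tz": 0,"ax": 0,"ay": 0,"az": 0,"claw": 0.9},
    {"tx": 0,"ty": 0.6,"tz": 0,"ax": 0,"ay": 0,"az": 0,"claw": 0.9},
    {"tx": 0,"ty": 0.6,"tz": 0,"ax": 0,"ay": 0,"az": 0,"claw": 0.9},
    {"tx": 0,"ty": 0.6,"tz": 0,"ax": 0,"ay": 0,"az": 0,"claw": 0.9},
    {"tx": 0,"ty": 0.4,"tz": 0,"ax": 0,"ay": 0,"az": 0,"claw": 0.9},
    {"tx": 0,"ty": 0.2,"tz": 0,"ax": 0,"ay": 0,"az": 0,"claw": 0.9},
    {"tx": 0,"ty": 0,"tz": 0,"ax": 0,"ay": 0,"az": 0,"claw": 0.9},
    {"tx": 0,"ty": 0,"tz": 0,"ax": 0,"ay": 0,"az": 0,"claw": 0.9},
  ],
)

```text
time_s: 5.67
tcp_pos: [0.5824, 0.2312, 0.1177]
ee_rot: [[-0.979, 0.206, 0.001], [0.206, 0.979, 0.001], [-0.001, 0.001, -1.0]]
wrist_force: [-0.2, -0.1, 1.0]
gripper_width: 0.136
gripper_force: 30.0
```

>>> drive_tool(
  rows=[
    {"tx": 0,"ty": 0.1,"tz": 0,"ax": 0,"ay": 0,"az": 0,"claw": 0.9},
    {"tx": 0,"ty": 0.1,"tz": 0,"ax": 0,"ay": 0,"az": 0,"claw": 0.9},
    {"tx": 0,"ty": 0,"tz": 0,"ax": 0,"ay": 0,"az": 0,"claw": 0.9},
    {"tx": 0,"ty": 0,"tz": 0,"ax": 0,"ay": 0,"az": 0,"claw": 0.9},
  ],
)

```text
time_s: 6.0
tcp_pos: [0.5824, 0.2314, 0.1176]
ee_rot: [[-0.979, 0.206, -0.001], [0.206, 0.979, -0.001], [0.001, -0.002, -1.0]]
wrist_force: [-1.0, -5.1, 2.7]
gripper_width: 0.139
gripper_force: 30.0
```

>>> drive_tool(
  rows=[
    {"tx": 0,"ty": -0.2,"tz": 0,"ax": 0,"ay": 0,"az": 0,"claw": 5},
    {"tx": 0,"ty": 0,"tz": 0,"ax": 0,"ay": 0,"az": 0,"claw": 5},
    {"tx": 0,"ty": 0,"tz": 0,"ax": 0,"ay": 0,"az": 0,"claw": 5},
    {"tx": 0,"ty": 0,"tz": 0,"ax": 0,"ay": 0,"az": 0,"claw": 5},
    {"tx": 0,"ty": 0,"tz": -2,"ax": 0,"ay": 0,"az": 0,"claw": 5},
    {"tx": 0,"ty": 0,"tz": -2,"ax": 0,"ay": 0,"az": 0,"claw": 5},
    {"tx": 0,"ty": 0,"tz": -2,"ax": 0,"ay": 0,"az": 0,"claw": 5},
    {"tx": 0,"ty": 0,"tz": 0,"ax": 0,"ay": 0,"az": 0,"claw": 5},
  ],
)

```text
time_s: 6.67
tcp_pos: [0.5846, 0.2321, 0.1823]
ee_rot: [[-0.979, 0.205, 0.008], [0.205, 0.979, 0.004], [-0.007, 0.006, -1.0]]
wrist_force: [0.3, 0.5, 0.6]
gripper_width: 0.558
gripper_force: 0.0
```

>>> drive_tool(
  rows=[
    {"tx": 2.1,"ty": -2.4,"tz": 0,"ax": 0,"ay": 0,"az": 0,"claw": 5},
    {"tx": 2.1,"ty": -2.4,"tz": 0,"ax": 0,"ay": 0,"az": 0,"claw": 5},
    {"tx": 2.1,"ty": -2.4,"tz": 0,"ax": 0,"ay": 0,"az": 0,"claw": 5},
    {"tx": 0,"ty": 0,"tz": 0,"ax": 0,"ay": 0,"az": 0,"claw": 5},
    {"tx": 0,"ty": 0,"tz": 0,"ax": 0,"ay": 0,"az": 0,"claw": 5},
  ],
)

```text
time_s: 7.08
tcp_pos: [0.5048, 0.1726, 0.1778]
ee_rot: [[-0.979, 0.206, 0.001], [0.206, 0.979, 0.001], [-0.0, 0.001, -1.0]]
wrist_force: [0.0, 0.4, -0.3]
gripper_width: 0.57
gripper_force: 0.0
```

```bash
python3 - <<'E'
from h import *
s=sense();print(s["time_s"],s["gripper_width"],s["tcp_pos"])
im,d=capture("top")
cv2.imwrite("pics/t2.png",cv2.resize(im[110:290,130:330,::-1],None,fx=3,fy=3))
E
```

```text
7.0833 0.569582735458777 [0.50478441 0.17255483 0.17778333]
```

View pics/t2.png

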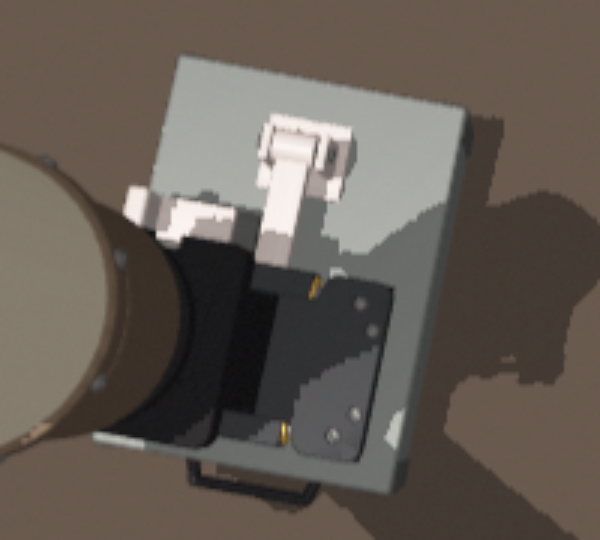

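In the cropped top view the nib sits at (140,205), clear of the bar at (280,220). The gripper is over the grip end. Now I descend with a 3 mm correction in y.

>>> drive_tool(
  rows=[
    {"tx": 0,"ty": 0.3,"tz": 2,"ax": 0,"ay": 0,"az": 0,"claw": 5},
    {"tx": 0,"ty": 0,"tz": 2,"ax": 0,"ay": 0,"az": 0,"claw": 5},
    {"tx": 0,"ty": 0,"tz": 2,"ax": 0,"ay": 0,"az": 0,"claw": 5},
    {"tx": 0,"ty": 0,"tz": 1,"ax": 0,"ay": 0,"az": 0,"claw": 5},
    {"tx": 0,"ty": 0,"tz": 1,"ax": 0,"ay": 0,"az": 0,"claw": 5},
    {"tx": 0,"ty": 0,"tz": 1,"ax": 0,"ay": 0,"az": 0,"claw": 5},
    {"tx": 0,"ty": 0,"tz": 0.4,"ax": 0,"ay": 0,"az": 0,"claw": 5},
    {"tx": 0,"ty": 0,"tz": 0,"ax": 0,"ay": 0,"az": 0,"claw": 5},
  ],
)

```text
time_s: 7.8
tcp_pos: [0.5062, 0.1759, 0.0827]
ee_rot: [[-0.979, 0.206, -0.001], [0.206, 0.979, -0.001], [0.001, -0.001, -1.0]]
wrist_force: [0.1, -0.7, 0.7]
gripper_width: 0.571
gripper_force: 0.0
```

>>> drive_tool(
  rows=[
    {"tx": 0,"ty": 0,"tz": 0,"ax": 0,"ay": 0,"az": 0,"claw": 3.3},
    {"tx": 0,"ty": 0,"tz": 0,"ax": 0,"ay": 0,"az": 0,"claw": 3.3},
    {"tx": 0,"ty": 0,"tz": 0,"ax": 0,"ay": 0,"az": 0,"claw": 3.3},
    {"tx": 0,"ty": 0,"tz": 0,"ax": 0,"ay": 0,"az": 0,"claw": 3.3},
    {"tx": 0,"ty": 0,"tz": 0,"ax": 0,"ay": 0,"az": 0,"claw": 3.3},
    {"tx": 0,"ty": 0,"tz": 0,"ax": 0,"ay": 0,"az": 0,"claw": 3.3},
  ],
)

```text
time_s: 8.3
tcp_pos: [0.5066, 0.1757, 0.0843]
ee_rot: [[-0.979, 0.205, 0.001], [0.205, 0.979, -0.0], [-0.001, 0.0, -1.0]]
wrist_force: [0.5, -2.6, 3.7]
gripper_width: 0.41
gripper_force: 30.0
```

>>> drive_tool(
  rows=[
    {"tx": -0.05,"ty": 0,"tz": -1.05,"ax": 0,"ay": 0,"az": 0,"claw": 3.3},
    {"tx": -0.13,"ty": 0,"tz": -1.03,"ax": 0,"ay": 0,"az": 0,"claw": 3.3},
    {"tx": -0.23,"ty": 0,"tz": -1.02,"ax": 0,"ay": 0,"az": 0,"claw": 3.3},
    {"tx": -0.31,"ty": 0,"tz": -1.0,"ax": 0,"ay": 0,"az": 0,"claw": 3.3},
    {"tx": 0,"ty": 0,"tz": 0,"ax": 0,"ay": 0,"az": 0,"claw": 3.3},
    {"tx": 0,"ty": 0,"tz": 0,"ax": 0,"ay": 0,"az": 0,"claw": 3.3},
  ],
)

```text
time_s: 8.8
tcp_pos: [0.5129, 0.1743, 0.1243]
ee_rot: [[-0.978, 0.206, -0.001], [0.206, 0.978, 0.0], [0.001, 0.0, -1.0]]
wrist_force: [-0.7, -0.1, 0.3]
gripper_width: 0.409
gripper_force: 30.0
```

Moving well with little force. Next I continue from 20 to 60 degrees.

>>> drive_tool(
  rows=[
    {"tx": -0.4,"ty": 0,"tz": -0.97,"ax": 0,"ay": 0,"az": 0,"claw": 3.3},
    {"tx": -0.49,"ty": 0,"tz": -0.93,"ax": 0,"ay": 0,"az": 0,"claw": 3.3},
    {"tx": -0.56,"ty": 0,"tz": -0.88,"ax": 0,"ay": 0,"az": 0,"claw": 3.3},
    {"tx": -0.64,"ty": 0,"tz": -0.83,"ax": 0,"ay": 0,"az": 0,"claw": 3.3},
    {"tx": -0.7,"ty": 0,"tz": -0.77,"ax": 0,"ay": 0,"az": 0,"claw": 3.3},
    {"tx": -0.78,"ty": 0,"tz": -0.71,"ax": 0,"ay": 0,"az": 0,"claw": 3.3},
    {"tx": -0.83,"ty": 0,"tz": -0.64,"ax": 0,"ay": 0,"az": 0,"claw": 3.3},
    {"tx": -0.88,"ty": 0,"tz": -0.56,"ax": 0,"ay": 0,"az": 0,"claw": 3.3},
    {"tx": 0,"ty": 0,"tz": 0,"ax": 0,"ay": 0,"az": 0,"claw": 3.3},
    {"tx": 0,"ty": 0,"tz": 0,"ax": 0,"ay": 0,"az": 0,"claw": 3.3},
  ],
)

```text
time_s: 9.63
tcp_pos: [0.5655, 0.1633, 0.1886]
ee_rot: [[-0.979, 0.206, 0.001], [0.206, 0.979, -0.0], [-0.001, -0.0, -1.0]]
wrist_force: [-4.4, 0.2, 6.0]
gripper_width: 0.406
gripper_force: 30.0
```

>>> drive_tool(
  rows=[
    {"tx": -0.93,"ty": 0,"tz": -0.49,"ax": 0,"ay": 0,"az": 0,"claw": 3.3},
    {"tx": -0.97,"ty": 0,"tz": -0.4,"ax": 0,"ay": 0,"az": 0,"claw": 3.3},
    {"tx": -1.0,"ty": 0,"tz": -0.31,"ax": 0,"ay": 0,"az": 0,"claw": 3.3},
    {"tx": -1.02,"ty": 0,"tz": -0.23,"ax": 0,"ay": 0,"az": 0,"claw": 3.3},
    {"tx": -1.0,"ty": 0,"tz": -0.13,"ax": 0,"ay": 0,"az": 0,"claw": 3.3},
    {"tx": -0.8,"ty": 0,"tz": -0.04,"ax": 0,"ay": 0,"az": 0,"claw": 3.3},
    {"tx": 0,"ty": 0,"tz": 0,"ax": 0,"ay": 0,"az": 0,"claw": 3.3},
    {"tx": 0,"ty": 0,"tz": 0,"ax": 0,"ay": 0,"az": 0,"claw": 3.3},
    {"tx": 0,"ty": 0,"tz": 0,"ax": 0,"ay": 0,"az": 0,"claw": 3.3},
  ],
)

```text
time_s: 10.38
tcp_pos: [0.6223, 0.1514, 0.2051]
ee_rot: [[-0.979, 0.205, 0.004], [0.205, 0.979, -0.0], [-0.004, 0.0, -1.0]]
wrist_force: [-0.9, -2.3, 5.3]
gripper_width: 0.41
gripper_force: 30.0
```

>>> drive_tool(
  rows=[
    {"tx": 0,"ty": 0,"tz": 0,"ax": 0,"ay": 0,"az": 0,"claw": 5.5},
    {"tx": 0,"ty": 0,"tz": 0,"ax": 0,"ay": 0,"az": 0,"claw": 5.5},
    {"tx": 0,"ty": 0,"tz": 0,"ax": 0,"ay": 0,"az": 0,"claw": 5.5},
    {"tx": 0,"ty": 0,"tz": 0,"ax": 0,"ay": 0,"az": 0,"claw": 5.5},
    {"tx": 0,"ty": 0,"tz": -1.5,"ax": 0,"ay": 0,"az": 0,"claw": 5.5},
    {"tx": 0,"ty": 0,"tz": -2,"ax": 0,"ay": 0,"az": 0,"claw": 5.5},
    {"tx": 0,"ty": 0,"tz": -2,"ax": 0,"ay": 0,"az": 0,"claw": 5.5},
    {"tx": 0,"ty": 0,"tz": -2,"ax": 0,"ay": 0,"az": 0,"claw": 5.5},
    {"tx": 0,"ty": 0,"tz": 0,"ax": 0,"ay": 0,"az": 0,"claw": 5.5},
    {"tx": 0,"ty": 0,"tz": 0,"ax": 0,"ay": 0,"az": 0,"claw": 5.5},
  ],
)

```text
time_s: 11.22
tcp_pos: [0.6215, 0.1523, 0.2794]
ee_rot: [[-0.979, 0.206, 0.003], [0.206, 0.979, 0.002], [-0.002, 0.002, -1.0]]
wrist_force: [0.1, -0.5, -0.7]
gripper_width: 0.634
gripper_force: 0.0
```

```bash
python3 - <<'E'
from h import *
s=sense();print(s["time_s"],s["gripper_width"],s["tcp_pos"],s["wrist_force"])
im,d=capture("scene")
cv2.imwrite("pics/s3.png",cv2.resize(im[80:300,320:500,::-1],None,fx=2.5,fy=2.5))
E
```

```text
11.2167 0.6343898877529762 [0.62147554 0.15231904 0.27939924] [ 0.05230191 -0.46785138 -0.68686492]
```

View pics/s3.png

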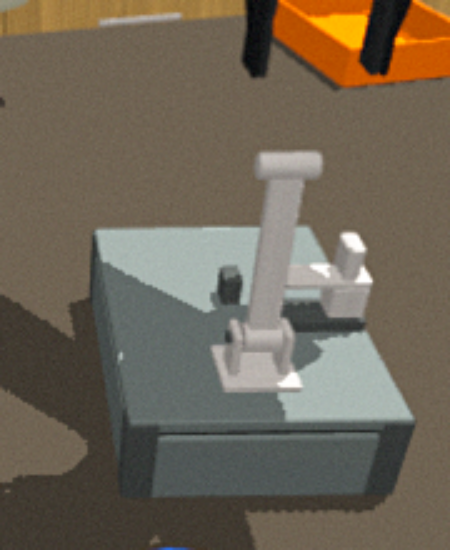

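The crop shows the bar standing upright, with the grip at (290,165) and the hinge at (260,340). The tab is out at its stop at (348,270), and the fingers at the top are clear of everything.

```bash
python3 -c "
from station import *
print(finish_job())"
```

```text
the job is handed in; nothing more can be done
None
```

I slid the large case's safety tab to its stop, lifted its latch bar upright and let go. The last picture showed the bar standing on its own with the fingers clear; the small case was not touched. I handed the job in at about 11 s, and no verdict came back.

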